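# Fetch the mug from behind the pots and restore the shelf

### The arm

A 7-joint arm with a two-finger parallel gripper is mounted at the origin on the work surface. World frame = base frame: x ahead of the robot, y to its left, z up, the work surface at z = 0. Lengths are in m, angles in rad, forces in N, time in s.
With the tool pointing down it reaches from about 0.425 to 0.825 m from the base axis. Payload 3.6 kg.
Tool frame: the origin (TCP) lies between the finger pads; the fingertips stand 19 mm ahead of it and the grasp point (between the pads) is the TCP; z points along the fingers, y is the line along which they close (so a half turn about z gives the same grasp; the last joint's range is limited). The gripper opens to 85 mm and grips with 20 to 120 N. Pads are 22 mm wide; open, the fingers measure 114 mm over their backs; the gripper's body (76 mm by 85 mm) begins 54 mm behind the grasp point. The pads swing forward as they close: fully open they stand 13 mm farther back than shut.
Start: joints at [-1.337, 0.615, -0.013, 1.423, 0.008, 1.103, -0.04], TCP at [0.167, 0.628, 0.25] pointing down, gripper open.
Joint ranges: [-3.12, 3.12], [-0.3, 2.06], [-1.34, 1.32], [0.26, 2.42], [-1.36, 4.5], [0.01, 1.98], [-2.84, 2.84]. Speed limits (rad/s): [2.79, 2.79, 3.14, 3.14, 3.14, 3.14, 3.14].

### API

Orientations are given as a rotation vector (axis times angle).
In Python, from cell import r, solver, imaging, cut_out gives the robot as it stands. Calls block until the motion is done:
- r.move_ptp(position, orientation): joint-space move of the TCP to a pose.
- r.line_to(position, frame=None, v=0.15, contact_N=None): straight line of the TCP; frame=None keeps the orientation; v is the mean speed in m/s. With contact_N (N) it stops when the force on the tool has changed by that much, and returns True; else False.
- r.set_joints(angles): joint-space move.
- r.set_gripper(opening): finger opening in m; the grip force is fixed at half the most; returns when the fingers have stopped.
- r.hold(seconds).
- solver.inverse_kinematics(position, orientation): joint angles nearest the present ones, or None.
- imaging.capture(name): name is "scene" or "top" or "wrist"; returns a dict with "pixels" (420x560x3 uint8, blue, green, red), "fovy" (degrees; the focal length in pixels is half the picture's height over the tangent of half this angle, whatever the lens; pixels are square), "cx", "cy" (the principal point, pixels), "xyz" and "attitude" of the camera in the world; the wrist camera has in their place "T_tool_cam" (4x4, takes a point from camera to tool coordinates, whose origin is the TCP and whose axes are the flange's). Camera axes: x right, y down, z forward; pixel columns grow to the right and rows downward; lengths in m; the calibration is good to about 2 mm. The wrist camera is an equidistant fisheye: a pixel r from the principal point sees the ray r / f radians off the axis. A picture is of the moment at which its call begins: read the wrist's pose just before it. There is no depth.
A pose or a line that the arm cannot do raises r.MotionError and nothing moves.
- r.sign_off(): hands the job in; it is judged then, once.
Trained networks look in a picture, given as the dict that the camera call returned (one of the last four; its "shot" number tells which), for a name from the list of things; names that differ only in an ending like _2 or _b are one class to them, and where a whole thing is asked for, a point or a joint stands for the part that bears it (a point fixed in the world has none). Each returns a list of dicts, best first, with "p" (0 to 1); they miss things now and then, are a little off and sometimes report something else, mostly with a low value. They report only what shows in the picture. A call takes as long as a camera call.
- cut_out(thing, picture): "mask" (420x560 bool, what is visible of it) and "pixel" ([column, row] in pixels, amid what is visible of it).
Readings, each from a call of its own:
- r.get_clock(): time.
- r.get_joint_positions(): joint angles.
- r.get_joint_velocities(): joint speeds.
- r.get_effort(): joint torques, N m.
- r.get_tool_pos(): TCP position.
- r.get_tcp_rot(): TCP orientation.
- r.get_contact_force(): force on the tool from outside, world axes, zero at the start.
- r.get_wrist_torque(): the same for the moment, N m.
- r.get_finger_gap(): finger opening in m.
- r.get_gripper_force(): force on a finger pad.
Only numpy, scipy, OpenCV 4.12 (cv2) and the standard library are available. Lean on these libraries where they do the work, as an engineer would, in place of code of your own. Each camera call takes 0.05 s, during which the arm holds its last target. There are 200 camera calls.

### The job

One of the three lidded pots on the shelf stands in front of the copper mug with the ear handle. Take that pot out and set it aside upright, fetch the mug from under the shelf board and stand it gently upright on the middle of the round engraving block, and only then put the pot back upright exactly where it stood. Leave the other two pots and everything else standing where they are.

Things in the scene. Friction and masses are not known exactly. Their poses are not given: they have to be found in the camera images.
- mug: The thing to fetch: open copper mug, upright cylinder 48 mm in diameter, 75 mm high, 3 mm wall, about 160 g; the only back-row vessel with an ear handle: 10 mm round bar along its +y, 61 mm out from the axis, 11 to 66 mm high. Origin: centre of its underside; z up. Starts in any back-row place, handle to the shelf's back, up to 26 degrees either side.
- ballpot: Lidded copper pot: solid upright cylinder 56 mm in diameter, straight wall to 90 mm, ball knob (18 mm) on top to 106 mm; about 350 g. Origin: centre of underside, z up. Starts in one of the three front-row places; which pot is where varies. The pot in the same shelf column as the mug is the blocker.
- conepot: Lidded copper pot, solid upright cylinder 54 mm diameter, straight wall to 100 mm height, conical lid on top to 118 mm; about 350 g. Origin: centre of underside, z up. In a front-row place, as ballpot.
- flatpot: Lidded copper pot, solid upright cylinder 58 mm diameter, straight wall to 95 mm height, flat disc knob (24 mm) on top to 101 mm; about 350 g. Origin: centre of underside, z up. In a front-row place, as ballpot.
- rack: Fixed wooden shelf, open in front and behind. Origin on the bench under the middle of the back row; +x to its back, away from the robot, +y along it, z up. Base board 12 mm thick, x -120 to +50 mm, y +-230 mm; the vessels stand on it. Three columns at y = +120, 0, -120 mm; back row at x = 0, front row at x = -85 mm, each vessel within 6 mm of that.
- overhang (a point): Middle of the lower front edge of the shelf's upper board (rack x -35 mm, 215 mm above the bench). The board, 18 mm thick with flat dishes on it to 242 mm, covers the back row, rack x -35 to +50 mm; 16 mm end panels at y = +-222 mm carry it. A vertical tool cannot reach the back row; one tilted about 40 degrees, leaning in from the front, can.
- block: Fixed low round wooden engraving block with a leather top, 116 mm diameter, flat top 40 mm above the bench. Origin: centre of its underside, on the bench. It is on the left or the right of the bench.
- stake: Fixed square wooden block 100 x 100 x 45 mm carrying a steel mushroom stake up to 98 mm. Origin: centre of its underside. Bystander, on the other side of the bench from the engraving block.
- tumbler: Bystander in the back row: plain copper cup without handle, 48 mm diameter at the rim, 75 mm high. Origin: centre of underside.
- flask: Bystander in the back row: copper flask 48 mm diameter with a narrow neck, 90 mm high. Origin: centre of underside.
- punchcup: Bystander on the open bench in front of the shelf: steel cup 52 mm diameter, 50 mm high, with steel punches standing in it up to 76 mm. Origin: centre of underside.
- weight: Bystander on the open bench in front of the shelf: brass weight 44 mm diameter, 50 mm high. Origin: centre of underside.
- hammer: Bystander: hammer 240 mm long lying at the left side of the bench, along its own x; head about 100 mm wide. Origin: below the middle of its length.

How it is judged:
On the way, in this order (a step that is already met when the one before it is completed fails the run):
1. the pot in front of the mug has been taken out, upright, and the mug has not left its place (((distance of ballpot from where it was at the start of the episode above 0.06 m and angle between ballpot's own z axis and vertical below 0.2 rad) or (distance of conepot from where it was at the start of the episode above 0.06 m and angle between conepot's own z axis and vertical below 0.2 rad) or (distance of flatpot from where it was at the start of the episode above 0.06 m and angle between flatpot's own z axis and vertical below 0.2 rad)) and distance of mug from where it was at the start of the episode below 0.03 m), for 0.2 s.
2. the mug stands released on the middle of the block while the pot still stands aside, upright (horizontal distance between mug and block below 0.02 m and z of mug in the frame of block between 0.036 and 0.045 m and angle between each of mug, ballpot, conepot, flatpot's own z axis and vertical below 0.1 rad and linear speed of mug below 0.02 m/s and contact force between the fingers and mug below 0.1 N and distance of any of ballpot, conepot, flatpot from where it was at the start of the episode above 0.06 m), for 0.2 s.
At the end, for the whole second after the job is handed in: The mug stands upright (within 0.1 rad), at rest and released on the block's top, its axis within 20 mm of the block's; all three pots stand upright and released within 20 mm of where each started; tumbler, flask, punch cup, weight and hammer are within 30 mm of their starts (horizontal distance between mug and block below 0.02 m and z of mug in the frame of block between 0.036 and 0.045 m and angle between each of mug, ballpot, conepot, flatpot's own z axis and vertical below 0.1 rad and linear speed of each of mug, ballpot, conepot, flatpot below 0.02 m/s and contact force between the fingers and mug below 0.1 N and distance of each of ballpot, conepot, flatpot from where it was at the start of the episode below 0.02 m and contact force between the fingers and ballpot below 0.1 N and contact force between the fingers and conepot below 0.1 N and contact force between the fingers and flatpot below 0.1 N and distance of each of tumbler, flask, punchcup, weight, hammer from where it was at the start of the episode below 0.03 m); the robot touches nothing.
It fails at once if a second pot is taken from its place as well (distance of each of ballpot, conepot from where it was at the start of the episode above 0.03 m or distance of each of ballpot, flatpot from where it was at the start of the episode above 0.03 m or distance of each of conepot, flatpot from where it was at the start of the episode above 0.03 m).
It fails at once if a pot or the mug is tipped over (angle between any of ballpot, conepot, flatpot, mug's own z axis and vertical above 0.6 rad).
It fails at once if a bystander is knocked over or pushed away (distance of any of tumbler, flask, punchcup, weight, hammer from where it was at the start of the episode above 0.05 m).
It fails at once if the mug is dropped or slammed on the block (contact force between mug and block above 40 N).
It also fails if it takes over 72 s, if anything falls off the work surface, if the arm or the gripper's body presses on something with over 40 N, if the wrist force passes 120 N, or if a joint passes its speed limit or range.

## Working session

There is one attempt and no reset: what is moved stays moved. The work goes in short steps, each a Python script; the robot and the scene stay as the last script left them, time stands still between calls to the robot, and variables do not carry over. Pictures are saved under pics/ and viewed, at most 10 in all, crops included, and the job is handed in when it is done.

```bash
ls; mkdir -p pics; python3 - <<'E'
from cell import r, solver, imaging, cut_out
import cv2,numpy as np
for n in ("scene","top"):
    p=imaging.capture(n); cv2.imwrite(f"pics/{n}.png",p["pixels"])
    print(n,p["fovy"],p["cx"],p["cy"],p["xyz"],p["attitude"])
    for t in "mug ballpot conepot flatpot tumbler flask block stake rack punchcup weight hammer".split():
        c=cut_out(t,p)
        print(t,[(round(d["p"],2),np.round(d["pixel"]).tolist(),int(d["mask"].sum())) for d in c[:3]])
print(r.get_clock(), r.get_tcp_rot())
E
```

```text
pics
scene 49.51103365707067 284.90809141686816 209.32903043887998 [1.37211021 0.11933496 1.05989088] [-1.78112413 -1.82606516  0.72084733]
mug [(0.57, [266.0, 260.0], 493), (0.45, [263.0, 228.0], 13237)]
ballpot [(0.63, [264.0, 242.0], 194)]
conepot [(0.67, [225.0, 240.0], 163)]
flatpot [(0.54, [303.0, 237.0], 174)]
tumbler [(0.87, [218.0, 260.0], 447), (0.4, [304.0, 238.0], 194)]
flask [(0.98, [312.0, 255.0], 395), (0.16, [241.0, 201.0], 156)]
block [(0.55, [136.0, 228.0], 1164)]
stake [(0.7, [387.0, 229.0], 1214), (0.62, [444.0, 267.0], 978)]
rack [(0.58, [263.0, 231.0], 12796), (0.26, [305.0, 240.0], 183)]
punchcup [(0.71, [241.0, 199.0], 171)]
weight []
hammer [(0.85, [446.0, 268.0], 979)]
top 50.72887811072728 286.13172393248453 210.94732073197193 [0.34164937 0.08276177 1.20664575] [-1.9922914   2.23810581 -0.22680294]
mug [(0.52, [295.0, 190.0], 222)]
ballpot [(0.59, [300.0, 217.0], 478)]
conepot [(0.88, [348.0, 210.0], 501)]
flatpot [(0.74, [258.0, 226.0], 523)]
tumbler [(0.64, [256.0, 225.0], 470), (0.62, [344.0, 181.0], 187)]
flask [(0.66, [250.0, 199.0], 229)]
block [(0.62, [443.0, 220.0], 1583)]
stake [(0.63, [175.0, 253.0], 1523)]
rack [(0.96, [299.0, 180.0], 13745)]
punchcup [(0.72, [335.0, 265.0], 344), (0.46, [117.0, 224.0], 1189)]
weight [(0.68, [281.0, 272.0], 234)]
hammer [(0.95, [117.0, 225.0], 1125)]
1.3 [-4.06923667e-01 -3.11508144e+00  1.24513829e-04]
```

```bash
python3 - <<'E'
import cv2,numpy as np
a=cv2.imread("pics/scene.png")[150:310,100:480]; b=cv2.imread("pics/top.png")[120:320,80:500]
o=np.vstack([cv2.resize(a,(700,295),interpolation=2),cv2.resize(b,(640,305),interpolation=2)if 0 else cv2.copyMakeBorder(cv2.resize(b,(640,305),interpolation=2),0,0,0,60,0)])
cv2.imwrite("pics/both.png",o)
E
```

```text
(no output)
```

View pics/both.png

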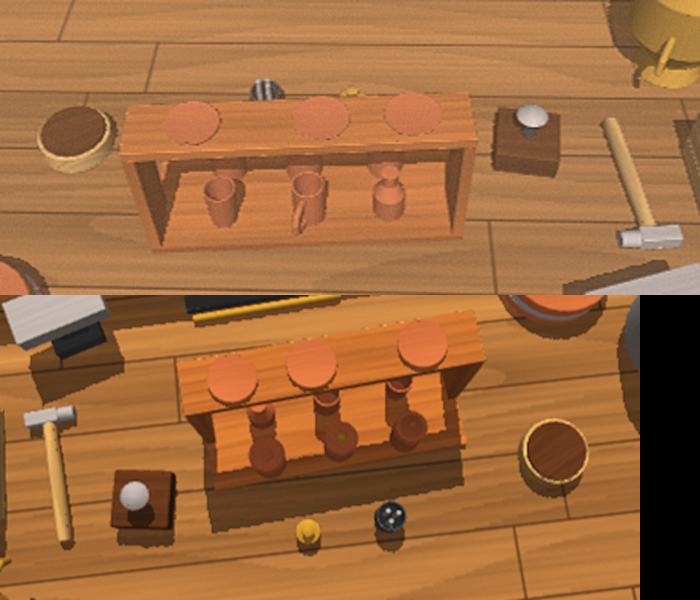

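Scene camera (looking from behind): the mug with the ear handle is in the middle column at about (266,260). The top view shows ballpot in front of it at (300,217), with the block on the right at (443,220).

```bash
cat > h.py <<'E'
from cell import r, solver, imaging, cut_out
import cv2, numpy as np
from scipy.optimize import minimize
from scipy.spatial.transform import Rotation as R
def pose(p):
    if "xyz" in p: return np.array(p["xyz"]), R.from_rotvec(p["attitude"]).as_matrix()
    T=np.array(p["T_tool_cam"]); Rt=R.from_rotvec(p["rot"]).as_matrix()
    return np.array(p["pos"])+Rt@T[:3,3], Rt@T[:3,:3]
def proj(p,P):
    c,M=pose(p); q=(np.atleast_2d(P)-c)@M; f=210/np.tan(np.radians(p["fovy"])/2)
    if "xyz" in p: uv=q[:,:2]/q[:,2:]*f
    else:
        s=np.linalg.norm(q[:,:2],axis=1); uv=q[:,:2]/s[:,None]*(f*np.arctan2(s,q[:,2]))[:,None]
    return uv+[p["cx"],p["cy"]]
def cyl(d,z0,z1,x=0,y=0):
    a=np.linspace(0,2*np.pi,40,endpoint=False); c=np.c_[x+d/2*np.cos(a),y+d/2*np.sin(a)]
    return np.vstack([np.c_[c,0*a+z] for z in (z0,z1)])
def box(x0,x1,y0,y1,z0,z1): return np.array([[x,y,z] for x in(x0,x1) for y in(y0,y1) for z in(z0,z1)])
S=4
def sil(p,parts):
    m=np.zeros((420*S,560*S),np.uint8)
    for P in parts:
        h=cv2.convexHull(np.round((proj(p,P)+.5)*S).astype(np.int32)); cv2.fillConvexPoly(m,h,1)
    return cv2.resize(m.astype(np.float32),(560,420),interpolation=cv2.INTER_AREA)
def place(parts,v,z):
    c,s=np.cos(v[2]),np.sin(v[2]); M=np.array([[c,-s,0],[s,c,0],[0,0,1]])
    return [P@M.T+[v[0],v[1],z] for P in parts]
def fit(obs,parts,v0,z,yaw=True,ignore=None):
    """obs: list of (picture, mask)"""
    def cost(u):
        v=np.array([u[0],u[1],u[2] if yaw else (v0[2] if len(v0)>2 else 0)]); t=0
        for p,m in obs:
            s=sil(p,place(parts,v,z)); t+=1-np.minimum(s,m).sum()/np.maximum(s,m).sum()
        return t
    n=3 if yaw else 2; v0=np.array(v0,float)[:n]
    sx=np.vstack([v0]+[v0+np.eye(n)[i]*[.02,.02,.1][i] for i in range(n)])
    o=minimize(cost,v0,method="Nelder-Mead",options=dict(initial_simplex=sx,xatol=1e-4,fatol=1e-5))
    return o.x,o.fun/len(obs)
def onplane(p,px,z):
    c,M=pose(p); f=210/np.tan(np.radians(p["fovy"])/2); u=(np.array(px)-[p["cx"],p["cy"]])/f
    if "xyz" in p: d=np.array([*u,1])
    else:
        t=np.linalg.norm(u); d=np.array([*(u/t*np.sin(t)),np.cos(t)])
    d=M@d; return c+d*(z-c[2])/d[2]
def wrist():
    pos,rot=r.get_tool_pos(),r.get_tcp_rot(); p=imaging.capture("wrist"); p["pos"],p["rot"]=pos,rot; return p
MODELS=dict(ballpot=[cyl(.056,0,.09),cyl(.018,.088,.106)],conepot=[np.vstack([cyl(.054,0,.1),cyl(.002,.117,.118)])],
 flatpot=[cyl(.058,0,.095),cyl(.024,.095,.101)],mug=[cyl(.048,0,.075),box(-.005,.005,.022,.061,.011,.021),box(-.005,.005,.022,.061,.056,.066),box(-.005,.005,.051,.061,.011,.066)],
 tumbler=[cyl(.048,0,.075)],block=[cyl(.116,0,.04)],punchcup=[cyl(.052,0,.05),cyl(.035,.05,.076)],weight=[cyl(.044,0,.05)],
 rack=[box(-.12,.05,-.23,.23,0,.012),box(-.035,.05,-.23,.23,.215,.233),box(-.035,.05,.214,.23,0,.233),box(-.035,.05,-.23,-.214,0,.233)],
 stake=[box(-.05,.05,-.05,.05,0,.045)])
E
python3 - <<'E'
from h import *
s=imaging.capture("scene");t=imaging.capture("top")
def best(n,p): 
    c=cut_out(n,p); return c[0] if c else None
for n,z in [("ballpot",.012),("conepot",.012),("flatpot",.012),("block",0),("punchcup",0),("weight",0),("rack",0),("mug",.012)]:
    obs=[]
    b=best(n,t) if n!="mug" else None
    if n in("block","mug"):
        q=best(n,s); obs.append((s,q["mask"].astype(np.float32)))
    if b: obs.append((t,b["mask"].astype(np.float32)))
    p,px=(t,b["pixel"]) if b else (s,q["pixel"])
    g=onplane(p,px,z+.05 if n!="rack" else .15)
    if n=="rack":g0=g
    for y0 in ([-.3,0,.3] if n=="rack" else [-1.57] if n=="mug" else [0]):
        print(n,np.round(g,3),*[np.round(w,4) for w in fit(obs,MODELS[n],[g[0],g[1],y0],z,n in("rack","mug"))])
    if n in("block",):
        for o in obs: print(np.round(fit([o],MODELS[n],[g[0],g[1],0],z,False)[0],4))
E
```

```text
ballpot [0.551 0.02  0.062] [0.5593 0.0137] 0.1236
conepot [ 0.558 -0.103  0.062] [ 0.5631 -0.1033] 0.0597
flatpot [0.547 0.141 0.062] [0.5447 0.1414] 0.0407
block [0.496 0.35  0.05 ] [0.5052 0.368 ] 0.5832
[0.4963 0.3504]
[0.5052 0.368 ]
punchcup [ 0.416 -0.067  0.05 ] [ 0.4244 -0.0569] 0.0585
weight [0.416 0.085 0.05 ] [0.4148 0.0869] 0.1972
rack [0.629 0.024 0.15 ] [0.6437 0.0232 0.0708] 0.1544
rack [0.629 0.024 0.15 ] [0.6433 0.0225 0.07  ] 0.1545
rack [0.629 0.024 0.15 ] [0.6436 0.0227 0.0713] 0.1539
mug [0.65  0.035 0.062] [ 0.6409  0.0264 -1.4434] 0.1686
```

```bash
cat >> h.py <<'E'
PSI=0.071
def ori(psi,tau,flip=0):
    z=np.array([np.cos(psi)*np.sin(tau),np.sin(psi)*np.sin(tau),-np.cos(tau)]); y=np.array([-np.sin(psi),np.cos(psi),0])*(-1 if flip else 1)
    return R.from_matrix(np.c_[np.cross(y,z),y,z]).as_rotvec()
def zax(o): return R.from_rotvec(o).as_matrix()[:,2]
E
python3 - <<'E'
from h import *
s=imaging.capture("scene");t=imaging.capture("top")
for p in (s,t):
  for n in ("block","stake"):
    for b in cut_out(n,p)[:2]:
        g=onplane(p,b["pixel"],.03); print(n,round(b["p"],2),np.round(g,3),*[np.round(x,4) for x in fit([(p,b["mask"].astype(np.float32))],MODELS[n],[g[0],g[1],0],0,n=="stake")])
for f in (0,1):
  for nm,P,psi,tau in [("pot pre",[.50,.011,.20],PSI,.4),("pot",[.5593,.015,.08],PSI,.4),("potup",[.5593,.015,.2],PSI,.4),("aside",[.42,.235,.08],.5,.4),("asideup",[.42,.235,.2],.5,.4),
     ("mugpre",[.56,.02,.16],PSI,.7),("mug",[.642,.0264,.062],PSI,.7),("blk",[.50,-.36,.10],-.62,.7),("blkup",[.50,-.36,.2],-.62,.7),("blk5",[.50,-.36,.10],-.62,.4)]:
    q=solver.inverse_kinematics(P,ori(psi,tau,f)); print(f,nm,None if q is None else np.round(q,2))
E
```

```text
block 0.55 [ 0.537 -0.366  0.03 ] [ 0.5052 -0.3635] 0.0672
block 0.33 [0.554 0.131 0.03 ] [0.4992 0.1393] 0.8558
stake 0.78 [0.523 0.371 0.03 ] [ 0.4971  0.3669 -0.149 ] 0.0671
stake 0.5 [0.562 0.007 0.03 ] [0.5131 0.0107 0.177 ] 0.838
block 0.59 [ 0.514 -0.358  0.03 ] [ 0.505  -0.3615] 0.0502
stake 0.65 [0.499 0.362 0.03 ] [ 0.5041  0.3679 -0.1542] 0.0678
stake 0.19 [0.557 0.142 0.03 ] [0.5501 0.1359 0.0487] 0.6588
0 pot pre [-0.13  0.34  0.08  2.22 -0.18  0.19  1.75]
0 pot [ 0.32  0.71 -0.58  2.17  1.76  0.36 -0.12]
0 potup [-0.13  0.41  0.09  2.08 -0.18  0.26  1.75]
0 aside [ 0.13  0.89 -1.15  2.36  1.81  0.87 -0.25]
0 asideup [-0.5   0.32 -0.09  2.26  0.35  0.18  1.15]
0 mugpre [ 0.65  0.79 -1.15  2.32  2.1   0.82 -0.37]
0 mug [ 0.6   1.13 -1.15  2.15  2.23  1.   -0.24]
0 blk [ 1.08  0.81 -0.77  2.22  2.35  0.7  -0.63]
0 blkup [ 0.85  0.5  -0.39  2.16  2.31  0.29 -0.72]
0 blk5 [ 0.61  0.65 -0.04  2.01  0.47  0.09  1.07]
1 pot pre [-0.06  0.34 -0.01  2.22  0.01  0.19 -1.57]
1 pot [ 0.07  0.65 -0.2   2.17  2.12  0.14  2.62]
1 potup [-0.19  0.42  0.18  2.08 -0.32  0.26 -1.25]
1 aside [-0.3   0.62 -0.39  2.38  2.29  0.34  2.37]
1 asideup [-0.85  0.33  0.36  2.27 -0.59  0.19 -1.04]
1 mugpre [ 0.33  0.57 -0.58  2.33  2.5   0.5   2.27]
1 mug [ 0.3   0.86 -0.58  2.16  2.54  0.63  2.35]
1 blk [ 0.67  0.69 -0.14  2.23  2.91  0.48  1.79]
1 blkup [ 0.75  0.48 -0.24  2.16  2.52  0.24  2.19]
1 blk5 [ 0.35  0.68  0.36  2.02 -1.26  0.22 -0.4 ]
```

```bash
python3 - <<'E'
from h import *
o=ori(PSI,.7,1); d=zax(o)
pot=np.array([.5593,.015,.012+.062])
r.move_ptp(pot-d*.12,o); print(r.get_clock(),np.round(r.get_tool_pos(),3),np.round(r.get_joint_positions(),2))
p=wrist(); cv2.imwrite("pics/w1.png",p["pixels"]); print(p["fovy"])
for n in("ballpot","mug","conepot","flatpot"):
    for b in cut_out(n,p)[:2]:
        print(n,round(b["p"],2),np.round(b["pixel"]),b["mask"].sum(),*[np.round(x,4) for x in fit([(p,b["mask"].astype(np.float32))],MODELS[n],[.56,.015,0] if n=="ballpot" else {"mug":[.641,.026,-1.5],"conepot":[.563,-.103,0],"flatpot":[.545,.141,0]}[n],.012,n=="mug")])
for nm,P,psi in [("pot",pot,PSI),("out",[.46,.01,.17],PSI),("asideup",[.44,.22,.18],.5),("aside",[.44,.22,.065],.5),("mug",[.642,.0264,.062],PSI),("blk",[.505,-.3625,.09],-.62)]:
    q=solver.inverse_kinematics(P,ori(psi,.7,1)); print(nm,None if q is None else np.round(q,2))
E
```

```text
Traceback (most recent call last):
cell.MotionError: the arm cannot take that pose within its joint ranges
```

```bash
python3 - <<'E'
from h import *
for tau in(.3,.45,.6,.7):
  for x in(.42,.46,.5,.54,.58):
    print(tau,x,[(z,None if (q:=solver.inverse_kinematics([x,.0155,z],ori(PSI,tau,1))) is None else np.round(q[[2,3,4,5]],1).tolist()) for z in(.07,.12,.17,.22)])
for nm,P,psi in [("asideup",[.44,.22,.18],.5),("aside",[.44,.22,.065],.5),("aside2",[.46,.24,.065],.5),("mug",[.642,.0264,.062],PSI),("blk",[.505,-.3625,.09],-.62),("blkup",[.505,-.3625,.16],-.62)]:
    for tau in(.3,.45,.6,.7):
        q=solver.inverse_kinematics(P,ori(psi,tau,1)); print(nm,tau,None if q is None else np.round(q,2))
E
```

```text
0.3 0.42 [(0.07, None), (0.12, None), (0.17, [0.1, 2.4, -0.1, 0.2]), (0.22, [0.8, 2.3, -0.6, 0.4])]
0.3 0.46 [(0.07, [-0.2, 2.4, 2.3, 0.2]), (0.12, [0.0, 2.3, -0.0, 0.0]), (0.17, [0.1, 2.3, -0.1, 0.2]), (0.22, [1.2, 2.2, -1.0, 0.6])]
0.3 0.5 [(0.07, [-0.0, 2.3, 2.9, 0.0]), (0.12, [0.0, 2.2, -0.2, 0.1]), (0.17, [0.2, 2.2, -0.4, 0.3]), (0.22, [0.8, 2.1, -0.7, 0.5])]
0.3 0.54 [(0.07, [0.1, 2.2, -0.8, 0.1]), (0.12, [0.2, 2.1, -0.5, 0.2]), (0.17, [0.3, 2.1, -0.5, 0.3]), (0.22, [0.7, 2.0, -0.6, 0.5])]
0.3 0.58 [(0.07, [0.2, 2.1, -0.9, 0.2]), (0.12, [0.4, 2.0, -0.8, 0.3]), (0.17, [0.5, 2.0, -0.7, 0.4]), (0.22, [0.7, 1.9, -0.6, 0.6])]
0.45 0.42 [(0.07, None), (0.12, None), (0.17, None), (0.22, [0.5, 2.4, -0.9, 0.1])]
0.45 0.46 [(0.07, None), (0.12, None), (0.17, [-0.2, 2.4, 2.1, 0.1]), (0.22, [0.1, 2.3, -0.3, 0.1])]
0.45 0.5 [(0.07, [-0.4, 2.4, 2.5, 0.4]), (0.12, [-0.2, 2.3, 2.6, 0.2]), (0.17, None), (0.22, [0.1, 2.2, -0.2, 0.2])]
0.45 0.54 [(0.07, [-0.4, 2.3, 2.3, 0.3]), (0.12, [-0.2, 2.2, 2.3, 0.1]), (0.17, [-0.0, 2.2, 0.0, 0.1]), (0.22, [0.0, 2.1, -0.0, 0.2])]
0.45 0.58 [(0.07, [-0.2, 2.2
[... 1439 characters left out ...]
69 -0.39  2.32  2.42  0.38  2.3 ]
aside2 0.6 None
aside2 0.7 None
mug 0.3 [-0.3   0.78  0.36  1.89 -0.89  0.32 -0.75]
mug 0.45 [-0.07  0.74 -0.01  2.    2.91  0.05  1.8 ]
mug 0.6 [ 0.18  0.79 -0.39  2.1   2.49  0.4   2.32]
mug 0.7 [ 0.3   0.86 -0.58  2.16  2.54  0.63  2.35]
blk 0.3 [ 0.04  0.89  0.94  1.94 -1.34  0.7  -0.41]
blk 0.45 [ 0.59  0.67 -0.02  2.04  2.22  0.04  2.46]
blk 0.6 [ 0.69  0.69 -0.16  2.15  2.76  0.32  1.95]
blk 0.7 [ 0.67  0.71 -0.14  2.22  2.92  0.5   1.78]
blkup 0.3 [-0.05  0.85  1.13  1.89 -1.22  0.86 -0.53]
blkup 0.45 [ 0.1   0.66  0.74  2.01 -1.31  0.45 -0.38]
blkup 0.6 [ 0.67  0.55 -0.13  2.11  2.46  0.14  2.23]
blkup 0.7 [ 0.7   0.56 -0.18  2.18  2.76  0.32  1.95]
```

```bash
python3 - <<'E'
from h import *
o=ori(PSI,.15,1)
r.move_ptp([.455,.008,.20],o); print(r.get_clock(),np.round(r.get_tool_pos(),3),np.round(r.get_joint_positions(),2))
p=wrist(); cv2.imwrite("pics/w1.png",p["pixels"]); print(p["fovy"])
V={"ballpot":[.56,.015,0],"mug":[.641,.026,-1.5],"conepot":[.563,-.103,0],"flatpot":[.545,.141,0]}
for n in V:
    for b in cut_out(n,p)[:2]:
        print(n,round(b["p"],2),np.round(b["pixel"]),b["mask"].sum(),*[np.round(x,4) for x in fit([(p,b["mask"].astype(np.float32))],MODELS[n],V[n],.012,n=="mug")])
for nm,P,psi in [("pre",[.46,.01,.11],PSI),("pot",[.559,.015,.078],PSI),("out",[.46,.01,.14],PSI),("asideup",[.44,.22,.14],.5),("aside",[.44,.22,.067],.5)]:
    q=solver.inverse_kinematics(P,ori(psi,.15,1)); print(nm,None if q is None else np.round(q,2))
E
```

```text
4.5833 [0.455 0.009 0.2  ] [-0.69  0.45  0.89  2.15 -0.66  0.64 -0.86]
65.70646984690485
ballpot 0.97 [280. 104.] 4807 [0.5568 0.0155] 0.0315
mug 0.93 [276.  22.] 2865 [ 0.641   0.0286 -1.4478] 0.0214
conepot 0.63 [424. 118.] 5424 [ 0.5605 -0.1018] 0.0468
flatpot 0.74 [136. 120.] 5724 [0.5438 0.1408] 0.0446
pre [-0.48  0.58  0.6   2.23 -0.94  0.41 -0.61]
pot [-0.45  0.75  0.62  1.99 -0.93  0.53 -0.68]
out [-0.56  0.54  0.71  2.21 -0.84  0.5  -0.7 ]
asideup [-0.95  0.56  0.65  2.13 -0.75  0.51 -0.82]
aside [-0.79  0.67  0.42  2.18 -0.97  0.32 -0.62]
```

View pics/w1.png

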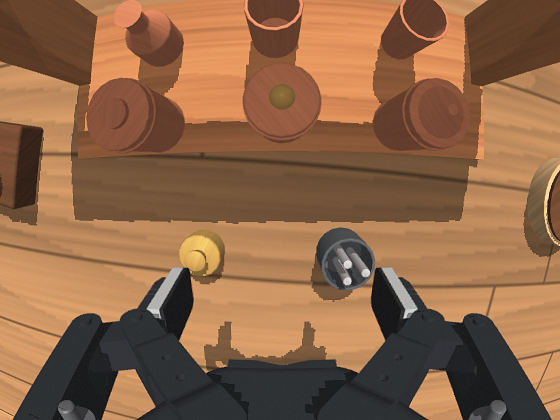

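The view shows ballpot (280,104) in front of the mug (276,22). The weight (200,255) and punch cup (345,258) are well clear of the approach lane, and the fits agree.

```bash
python3 - <<'E'
from h import *
import json
o=ori(PSI,.15,1); e=np.array([np.cos(PSI),np.sin(PSI),0])
g=np.array([.5568,.0155,.078])
P=lambda q,dx,z: [q[0]+dx*e[0],q[1]+dx*e[1],z]
r.line_to(P(g,-.095,.115))
r.line_to(P(g,-.03,.085))
r.line_to(g,v=.08)
r.set_gripper(0.0); print("gap",r.get_finger_gap(),r.get_gripper_force(),r.get_contact_force())
tp=r.get_tool_pos(); json.dump(list(map(float,tp)),open("grasp.json","w")); print(tp)
r.line_to([tp[0],tp[1],.105],v=.08)
r.line_to(P(g,-.085,.17))
r.move_ptp([.44,.22,.17],ori(.5,.15,1))
print("gap",r.get_finger_gap(),r.get_clock())
r.line_to([.44,.22,.075],v=.12)
print(r.line_to([.44,.22,.06],v=.03,contact_N=5),r.get_tool_pos(),r.get_clock())
p=wrist(); cv2.imwrite("pics/w2.png",p["pixels"])
E
```

```text
gap 0.05470243758814894 62.32634425163269 [-2.42287395  1.65629049  4.52677056]
[0.55630452 0.01575332 0.07838727]
gap 0.0548761251617438 9.3083
True [0.44012167 0.22087887 0.0659186 ] 10.6333
```

View pics/w2.png

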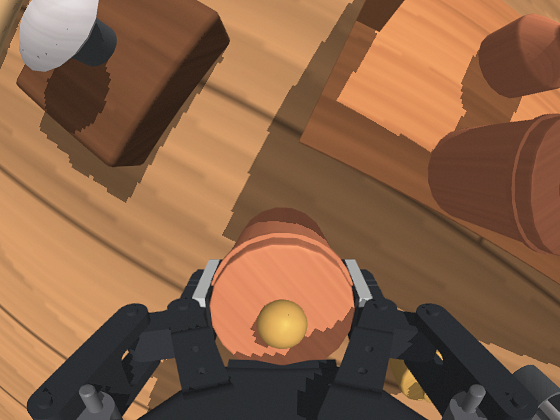

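Pot is standing on the bench, held upright between the pads (knob at 282,325), clear of stake and flatpot. Release it and go for the mug.

```bash
python3 - <<'E'
from h import *
import json
tp=r.get_tool_pos(); json.dump(list(map(float,tp)),open("aside.json","w"))
r.set_gripper(.085)
r.line_to([tp[0],tp[1],.28],v=.25)
p=wrist(); print(np.round(p["T_tool_cam"],3))
b=cut_out("ballpot",p)[0]; print(b["p"],fit([(p,b["mask"].astype(np.float32))],MODELS["ballpot"],[.44,.22,0],0,False))
for f in(0,1):
  for nm,P,tau in [("hi",[.50,.02,.28],.15),("pre",[.555,.0225,.135],.7),("preup",[.54,.0225,.2],.7),("mug",[.641,.0286,.062],.7)]:
    q=solver.inverse_kinematics(P,ori(PSI,tau,f)); print(f,nm,None if q is None else np.round(q,2))
print(r.get_clock(),np.round(r.get_joint_positions(),2))
E
```

```text
[[-0.001 -0.953 -0.303  0.077]
 [ 1.    -0.001  0.001  0.001]
 [-0.001 -0.303  0.953 -0.124]
 [ 0.     0.     0.     1.   ]]
0.96 (array([0.44219163, 0.22120108]), np.float64(0.05185079574584961))
0 hi [-0.28  0.29  0.26  1.92 -0.11  0.79  1.67]
0 pre [ 0.63  0.86 -1.15  2.35  2.16  0.91 -0.42]
0 preup [ 0.54  0.53 -0.88  2.33  2.16  0.53 -0.54]
0 mug [ 0.59  1.13 -1.15  2.15  2.23  1.   -0.24]
1 hi [-0.8   0.43  1.03  1.93 -0.53  0.89 -1.02]
1 pre [ 0.19  0.59 -0.39  2.36  2.73  0.54  2.02]
1 preup [ 0.2   0.42 -0.39  2.34  2.61  0.35  2.11]
1 mug [ 0.18  0.81 -0.39  2.17  2.7   0.56  2.11]
12.2 [-1.18  0.39  0.93  1.95 -0.45  0.86 -1.09]
```

```bash
python3 - <<'E'
from h import *
r.move_ptp([.46,.02,.33],ori(PSI,.15,1))
r.set_joints([.2,.42,-.39,2.34,2.61,.35,-1.03])
print(np.round(r.get_tool_pos(),3),r.get_tcp_rot(),ori(PSI,.7,0),r.get_clock())
p=wrist()
for b in cut_out("mug",p)[:1]: print(b["p"],fit([(p,b["mask"].astype(np.float32))],MODELS["mug"],[.641,.0286,-1.45],.012))
t=imaging.capture("top"); cv2.imwrite("pics/t2.png",t["pixels"][120:320,180:400].repeat(3,0).repeat(3,1))
for nm,P in [("pre",[.555,.0225,.135]),("mug",[.641,.0286,.062])]:
    q=solver.inverse_kinematics(P,ori(PSI,.7,0)); print(nm,None if q is None else np.round(q,2))
E
```

```text
[0.543 0.024 0.201] [-0.08820255  2.43506907  0.03181394] [-0.08666739  2.44030918  0.03163607] 15.575
0.85 (array([ 0.64152477,  0.02800007, -1.4950845 ]), np.float64(0.06006503105163574))
pre [ 0.22  0.6  -0.44  2.36  2.68  0.55 -1.07]
mug [ 0.19  0.81 -0.4   2.17  2.69  0.57 -1.01]
```

View pics/t2.png

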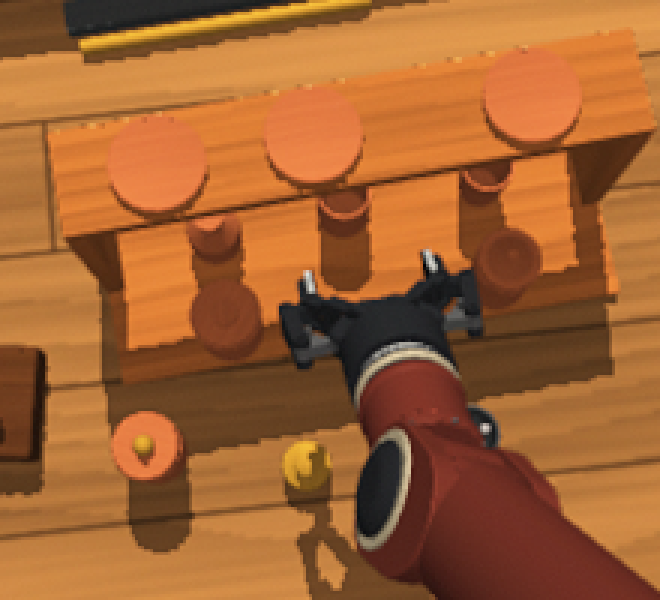

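Gripper is lined up with the mug column (mug rim at about (345,210) in the crop), neighbours are clear of the fingers, and the pot stands aside at (148,447).

```bash
python3 - <<'E'
from h import *
o=ori(PSI,.7,0); d=zax(o); g=np.array([.6413,.0284,.062])
r.line_to(g-d*.11,frame=o); print(np.round(r.get_tool_pos(),3))
r.line_to(g-d*.03,v=.15)
hit=r.line_to(g,v=.08,contact_N=8); print("hit",hit,np.round(r.get_tool_pos(),4),r.get_contact_force(),r.get_clock())
if not hit:
    r.set_gripper(0.0); print("gap",r.get_finger_gap(),r.get_gripper_force(),r.get_contact_force())
    tp=r.get_tool_pos(); print(tp)
    r.line_to([tp[0],tp[1],tp[2]+.02],v=.06)
    print("gap",r.get_finger_gap(),r.get_contact_force(),r.get_clock())
    p=imaging.capture("scene"); cv2.imwrite("pics/s3.png",p["pixels"][200:300,180:350].repeat(4,0).repeat(4,1))
E
```

```text
[0.57  0.024 0.146]
hit False [0.6412 0.0285 0.0614] [-0.24987161  0.24043675 -0.1404091 ] 17.4917
gap 0.04700290236046268 61.7643703892827 [-1.48680237 -0.08820857  3.67890208]
[0.64135426 0.02864914 0.06257241]
gap 0.04757136361576062 [-0.23235873 -0.41813685 -1.88835901] 18.4167
```

View pics/s3.png

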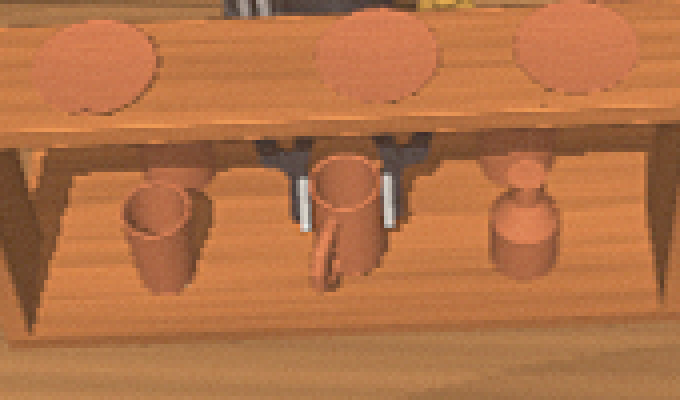

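```bash
python3 - <<'E'
from h import *
r.line_to([.551,.0222,.125],v=.15)
r.line_to([.545,.0218,.205],v=.15)
print(np.round(r.get_joint_positions(),2),r.get_finger_gap(),r.get_clock())
o=ori(-.62,.7,0)
q1=solver.inverse_kinematics([.56*np.cos(.6),-.56*np.sin(.6),.205],o); print(np.round(q1,2))
r.set_joints(q1)
p=wrist(); cv2.imwrite("pics/w4.png",p["pixels"])
for n in("block","mug"):
    for b in cut_out(n,p)[:2]: print(n,b["p"],np.round(b["pixel"]),fit([(p,b["mask"].astype(np.float32))],MODELS["block"],[.505,-.3625,0],0,False) if n=="block" else "")
for z in(.17,.11,.09): print(np.round(solver.inverse_kinematics([.505,-.3625,z],o),2))
print(r.get_clock())
E
```

```text
[ 0.2   0.41 -0.38  2.33  2.6   0.32 -1.01] 0.047487098923429484 19.9667
[ 0.7   0.41 -0.22  2.29  2.61  0.3  -1.1 ]
block 0.66 [268. 108.] (array([ 0.50381059, -0.36263664]), np.float64(0.06571590900421143))
mug 0.75 [285. 269.] 
[ 0.73  0.55 -0.23  2.17  2.65  0.3  -1.09]
[ 0.78  0.68 -0.3   2.21  2.71  0.47 -1.12]
[ 0.79  0.73 -0.31  2.21  2.73  0.53 -1.13]
21.425
```

View pics/w4.png

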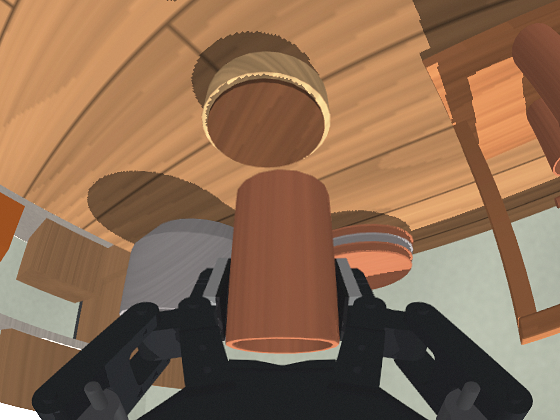

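Mug held upright between the pads (285,269), block ahead at (268,108); the block fit confirms (0.504,-0.3625). Placing it.

```bash
python3 - <<'E'
from h import *
b=[.504,-.3625]
r.line_to([*b,.17],v=.15); r.line_to([*b,.1],v=.1)
print(r.line_to([*b,.084],v=.02,contact_N=3),r.get_tool_pos(),r.get_contact_force())
r.set_gripper(.085); r.hold(.3)
tp=r.get_tool_pos(); d=zax(r.get_tcp_rot())
r.line_to(np.array(tp)-d*.06,v=.12)
p=wrist(); t=imaging.capture("top"); s=imaging.capture("scene")
for q in (p,t,s):
    for c in cut_out("mug",q)[:1]: print(c["p"],fit([(q,c["mask"].astype(np.float32))],MODELS["mug"],[*b,-2.1],.04))
cv2.imwrite("pics/w5.png",np.hstack([cv2.resize(p["pixels"],(400,300)),cv2.resize(s["pixels"][180:270,90:210],(400,300))]))
print(r.get_clock(),np.round(r.get_tool_pos(),3),np.round(r.get_joint_positions(),2))
E
```

```text
True [ 0.50405437 -0.36252962  0.09054908] [-0.82667412  0.1855672   3.57035518]
0.62 (array([ 0.50458479, -0.36369438, -2.05969178]), np.float64(0.02821362018585205))
0.91 (array([ 0.50619166, -0.36718829, -2.57527416]), np.float64(0.24327021837234497))
0.68 (array([ 0.50138302, -0.3666095 , -2.46032755]), np.float64(0.1887539029121399))
25.1583 [ 0.472 -0.34   0.135] [ 0.79  0.6  -0.31  2.3   2.71  0.48 -1.14]
```

View pics/w5.png

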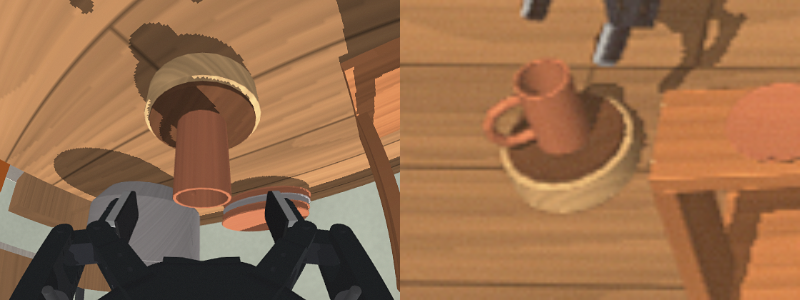

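```bash
python3 - <<'E'
from h import *
import json
tp=r.get_tool_pos(); r.line_to([tp[0],tp[1],.2],v=.2)
r.set_joints([.2,.42,-.39,2.34,2.61,.35,-1.03])
q=solver.inverse_kinematics([.46,.02,.33],ori(PSI,.15,1)); print(np.round(q,2))
r.set_joints(q)
r.set_joints([-1.18,.39,.93,1.95,-.45,.86,-1.09])
print(np.round(r.get_tool_pos(),3),r.get_clock())
p=wrist(); b=cut_out("ballpot",p)[0]; v,e=fit([(p,b["mask"].astype(np.float32))],MODELS["ballpot"],[.44,.22,0],0,False); print(v,e)
a=json.load(open("aside.json")); print(a)
o=ori(.5,.15,1)
r.line_to([a[0],a[1],.18],frame=o,v=.2)
print(r.line_to([a[0],a[1],a[2]],v=.12,contact_N=15),r.get_tool_pos(),np.round(r.get_joint_positions(),2),r.get_clock())
E
```

```text
[ 0.78  0.33 -1.14  1.9   0.4   0.99 -2.03]
[0.437 0.221 0.277] 30.825
[0.4419305  0.22119104] 0.03958487510681152
[0.4401150859632401, 0.22090150212251758, 0.06591443384458853]
False [0.44057555 0.22105943 0.06645461] [-0.79  0.67  0.42  2.18 -0.96  0.31 -0.63] 32.6583
```

```bash
python3 - <<'E'
from h import *
import json
g=json.load(open("grasp.json")); e=np.array([np.cos(PSI),np.sin(PSI)])
r.set_gripper(0.0); print("gap",r.get_finger_gap())
tp=r.get_tool_pos(); r.line_to([tp[0],tp[1],.17],v=.12)
w=np.array(g[:2])-.085*e
r.move_ptp([*w,.17],ori(PSI,.15,1)); print(np.round(r.get_joint_positions(),2))
r.line_to([*(np.array(g[:2])-.03*e),.115],v=.12)
r.line_to([g[0],g[1],.1],v=.1)
print(r.line_to([g[0],g[1],.070],v=.025,contact_N=4),r.get_tool_pos(),r.get_contact_force(),r.get_clock())
p=wrist(); cv2.imwrite("pics/w6.png",p["pixels"])
E
```

```text
gap 0.05481004477553672
[-0.63  0.52  0.82  2.15 -0.76  0.6  -0.78]
True [0.55614193 0.01572031 0.07874312] [-1.22619971 -0.01234862  3.86267881] 37.0333
```

View pics/w6.png

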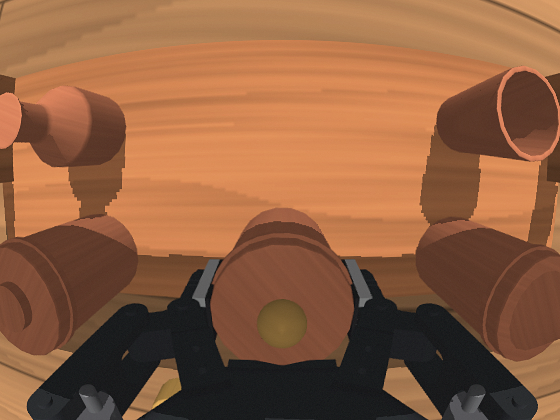

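Ballpot (282,325) stands on the shelf between its untouched neighbours. Release it, retreat and check.

```bash
python3 - <<'E'
from h import *
import json
g=json.load(open("grasp.json")); e=np.array([np.cos(PSI),np.sin(PSI)])
r.set_gripper(.085); r.hold(.2)
r.line_to([*(np.array(g[:2])-.03*e),.09],v=.06)
r.line_to([*(np.array(g[:2])-.095*e),.12],v=.12)
r.line_to([.455,.008,.20],v=.15)
p=wrist(); t=imaging.capture("top")
V={"ballpot":[.557,.0155,0],"conepot":[.5605,-.102,0],"flatpot":[.544,.141,0]}
for n in V:
    c=cut_out(n,p)[0]; print(n,c["p"],fit([(p,c["mask"].astype(np.float32))],MODELS[n],V[n],.012,False))
c=cut_out("mug",t)[0]; print(c["p"],fit([(t,c["mask"].astype(np.float32))],MODELS["mug"],[.504,-.3625,-2.1],.04))
cv2.imwrite("pics/f.png",np.hstack([cv2.resize(p["pixels"],(400,300)),cv2.resize(t["pixels"][120:320,100:500],(400,300))]))
print(r.get_clock(),np.round(r.get_contact_force(),2))
E
```

```text
ballpot 0.79 (array([0.55662237, 0.0147419 ]), np.float64(0.03155142068862915))
conepot 0.96 (array([ 0.56070493, -0.10201548]), np.float64(0.03388381004333496))
flatpot 0.92 (array([0.54328313, 0.1407946 ]), np.float64(0.02990025281906128))
0.69 (array([ 0.50588744, -0.36376832, -2.56166024]), np.float64(0.10609060525894165))
40.0917 [-0.11  0.36  0.35]
```

View pics/f.png

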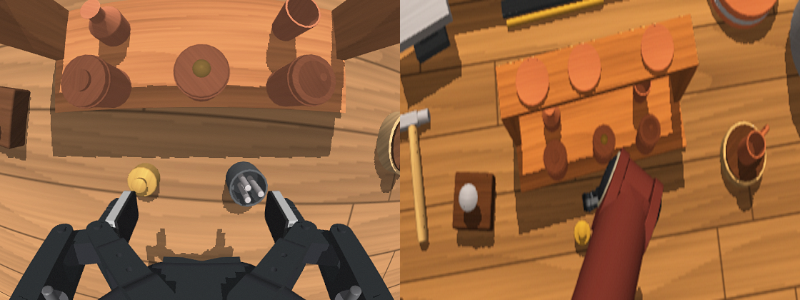

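All three pots are on their places within 1 mm, and the mug stands on the block (750,150 in the right picture). Nothing else has moved.

```bash
python3 -c "
from h import *
print(r.sign_off())"
```

```text
the job is handed in; nothing more can be done
None
```

The job is handed in, with no verdict shown: the mug stands upright within about 2 mm of the middle of the engraving block, ballpot is back within about 1 mm of where it stood, the other two pots measured in place, and the bystanders looked undisturbed, at about 40 s of the 72 s allowed.

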